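# Zero the gold-foil footage counter

## Robot

A 6-joint arm with a two-finger parallel gripper is mounted at the origin on the work surface. World frame = base frame: x ahead of the robot, y to its left, z up, the work surface at z = 0. Lengths are in m, angles in rad, forces in N, time in s.
With the tool pointing down it reaches from about 0.375 to 0.9 m from the base axis. Payload 3.1 kg.
Tool frame: the origin (TCP) lies midway between the tips of the shut fingers; the grasp point (between the pads) lies 19 mm behind it; x points along the fingers, y is the direction in which the jaws open and shut, and the axes are right-handed (so a half turn about x gives the same grasp; the last joint's range is limited). The gripper opens to 85 mm and grips with 20 to 120 N. Pads are 22 mm wide; open, the fingers measure 114 mm over their backs; the gripper's body (76 mm by 85 mm) begins 54 mm behind the grasp point. The pads swing forward as they close: fully open they stand 13 mm farther back than shut.
Start: joints at [-1.47, 0.527, 1.433, -0, 1.181, -0.178], TCP at [0.172, -0.601, 0.2] pointing down, gripper open.
Joint ranges: [-3.08, 3.08], [-0.75, 2.2], [0.22, 2.44], [-1.43, 4.57], [0, 2.65], [-2.85, 2.85]. Speed limits (rad/s): [2.79, 2.79, 3.14, 3.14, 3.14, 3.14].

## Interface

Orientations are given as a unit quaternion [x, y, z, w].
In Python, from station import manip gives the robot as it stands.
- The arm moves only by the tool carry_out, never from a script. Its argument "commands" is a list that holds one entry, the list of rows, each a list of 7 numbers: the shift along the tool's x, y, z in units of 25 mm (1.0 is 25 mm), then the turn, a rotation vector about the tool's x, y, z in units of 5 degrees (1.0 is 5 degrees), then the finger opening in mm, from 0 to 85.4. A call has exactly 5 rows; each row is the pose to reach, as a shift and turn from the pose commanded when the call began, along the tool's axes at that moment; what a row does not reach only later rows make up. A row lasts 1/10 s, in which the tool goes at most 50 mm and 8.59 degrees, less where a joint would pass 70% of its speed; a pose out of reach is approached as far as the arm can. A call with a gripper value outside its range is refused whole. The fingers move at their own pace and stop on an object; "force" is the grip in N (left out, the last holds). Time passes only in rows, so rows that repeat a pose let the fingers close, or fill a call up. It gives the time, the measured TCP pose, the force and the opening at its end, in the units of the state.
- manip.sense(): the state, without advancing time (a new reading comes with each control period).
- manip.snapshot(name): name is "side" or "top" or "wrist"; returns a dict with "image" (400x640x3 uint8, red, green, blue), "fx", "fy", "cx", "cy" (pixels), "rvec" (rotation vector, rad) and "tvec" (3), from world to camera coordinates, as OpenCV has them. Camera axes: x right, y down, z forward; pixel columns grow to the right and rows downward; lengths in m; the calibration is good to about 2 mm. A picture is of the moment at which its call begins. There is no depth.
- manip.sign_off(): hands the job in, once; it reports no verdict.
The state is a dict: "t": time; "q": joint angles; "qd": joint speeds; "tau": joint torques, N m; "tcp_pos": TCP position; "tool_rot": TCP orientation; "force": force on the tool from outside, world axes, zero at the start; "ft_torque": the same for the moment, N m; "finger_gap": opening from 0.0 (shut) to 1.0 (fully open).
Only numpy, scipy, OpenCV 4.12 (cv2) and the standard library are available. Lean on these libraries where they do the work, as an engineer would, in place of code of your own. Each camera call takes 0.05 s, during which the arm holds its last target.

## Task

A fresh reel of gold foil has been fitted at the chocolate wrapping table. Turn the black knob on the gold-foil stand's footage counter anticlockwise (seen from above) until its red pointer is fully back at the zero stop, then let go. Leave the silver-foil counter's reading as it is and the steel drinking bottle standing where it is.

Things in the scene. Friction and masses are not known exactly. Their poses are not given: they have to be found in the camera images.
- gold_knob (a joint): Angle (rad) of the gold-foil counter's knob: 0 = at the solid zero stop, growing clockwise seen from above, to 2.4; starts at 0.7 to 1.3. Vertical axis, light friction (0.06 N m), stays where left. On the white dial zero is a thick green mark with a blue post (8 mm high, 38 mm from the axis) just beyond it. Two like stands are fixed side by side in either order; only the reel's colour differs.
- gold_knob_grip (a point): On the axis of the gold-foil knob at grip height, 71 mm over the table. Black bar 44 x 14 x 40 mm high; its top is 13 mm above this point, the dial (104 mm wide, housing 116 mm square) 33 mm below. Turns with the knob: z up, x along the bar, y across its 14 mm; the red pointer is at -x and at zero points away from the reel (66 mm thick, top 85 mm over the table, its axis 138 mm from the knob's).
- silver_pointer (a point): Tip of the red pointer of the like counter on the stand with the silver-coloured reel: 43 mm from that knob's axis, 42 mm above the table; turns with that knob. x runs from the tip to the axis. To be left alone.
- bottle: Loose upright steel drinking bottle with a black cap and loop, 72 mm across and 239 mm tall; origin at the centre of its underside, z up. To be left alone.

How it is judged:
By the outcome, as a careful person would: the job done as asked, in the order asked, and still so for the second after the job is handed in, with the robot touching nothing.
It also fails if it takes over 29 s, if anything falls off the work surface, if the arm or the gripper's body presses on something with over 40 N, if the wrist force passes 120 N, or if a joint passes its speed limit or range.

## Working session

There is one attempt and no reset: what is moved stays moved. The work goes in short steps, Python scripts to look and compute and a tool call to move; the robot and the scene stay as the last step left them, time stands still between calls to the robot, and variables do not carry over. Pictures are saved under pics/ and viewed, and the job is handed in when it is done.

Besides the shell and the picture viewer there is one more tool, called after "Request:" as a command line: name --argument value ..., lists and objects as JSON in quotes. carry_out: Moves the arm, as the interface text tells. Its arguments: {"type":"object","properties":{"commands":{"type":"array"},"force":{"type":"number"}},"required":["commands"]}

```bash
mkdir -p pics; cat > h.py <<'E'
import numpy as np,cv2,pickle
from station import manip
def snap(n,f):
    s=manip.snapshot(n); cv2.imwrite(f'pics/{f}.png',s['image'][:,:,::-1]); pickle.dump(s,open(f'pics/{f}.pkl','wb')); return s
def load(f): return pickle.load(open(f'pics/{f}.pkl','rb'))
def ray(s,u,v,z):
    R=cv2.Rodrigues(np.array(s['rvec'],float))[0]; t=np.array(s['tvec'],float).ravel()
    c=-R.T@t; d=R.T@np.array([(u-s['cx'])/s['fx'],(v-s['cy'])/s['fy'],1]); return c+d*(z-c[2])/d[2]
def proj(s,p):
    K=np.array([[s['fx'],0,s['cx']],[0,s['fy'],s['cy']],[0,0,1.]])
    return cv2.projectPoints(np.array(p,float).reshape(-1,3),np.array(s['rvec'],float),np.array(s['tvec'],float),K,None)[0].reshape(-1,2)
def crop(f,x,y,w,h,k,o):
    im=cv2.imread(f'pics/{f}.png')[y:y+h,x:x+w]; cv2.imwrite(f'pics/{o}.png',cv2.resize(im,None,fx=k,fy=k,interpolation=cv2.INTER_CUBIC))
E
python3 - <<'E'
from h import *
snap('top','top0');snap('side','side0')
s=manip.sense();print(s['t'],s['tcp_pos'],s['tool_rot'],s['force'],s['finger_gap'])
E
```

```text
0.1 [ 0.17195543 -0.60015994  0.19923536] [ 0.70026867  0.0989479  -0.70022305  0.09757457] [-0.47846425 -0.148087    0.3583383 ] 0.9997346443310677
```

View pics/top0.png

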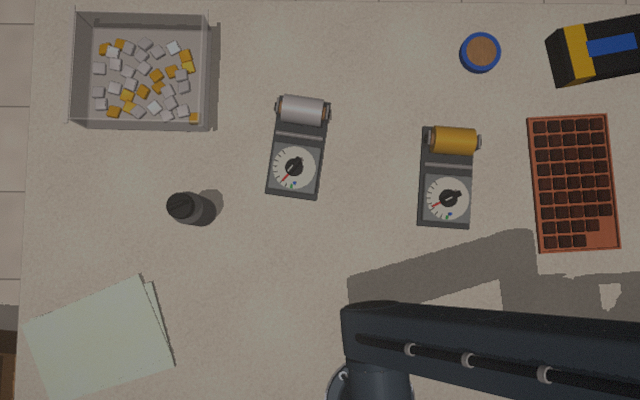

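View pics/side0.png

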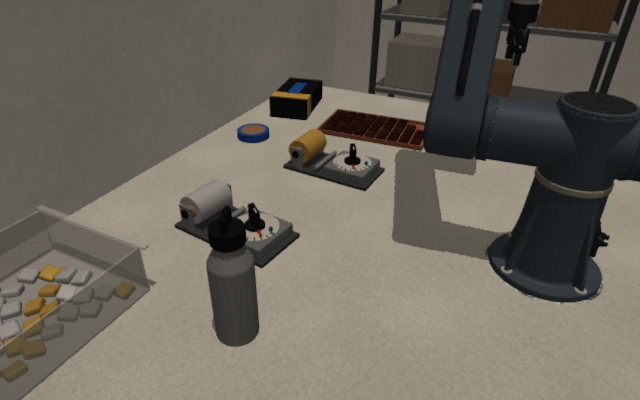

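```bash
python3 - <<'E'
from h import *
crop('top0',405,115,90,120,6,'top0c'); crop('side0',270,110,130,90,6,'side0c')
s=load('top0'); print(ray(s,448,198,.038),ray(s,293,167,.038))
E
```

```text
[ 0.48716709 -0.18865224  0.038     ] [0.55978504 0.18542891 0.038     ]
```

View pics/top0c.png

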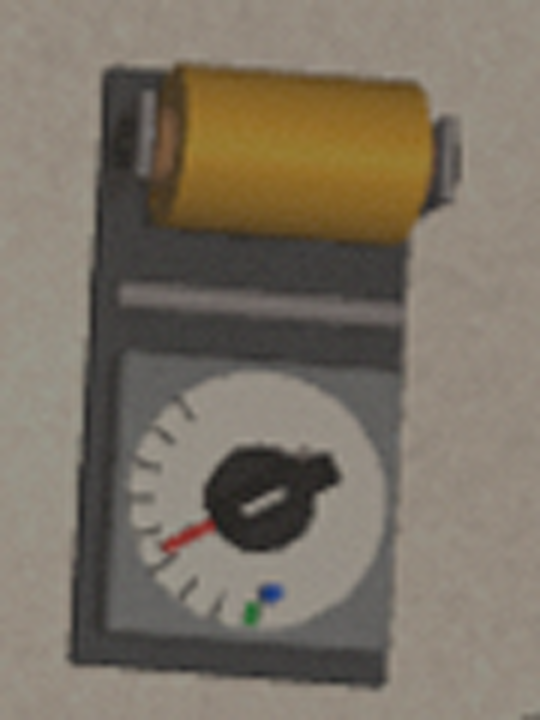

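View pics/side0c.png

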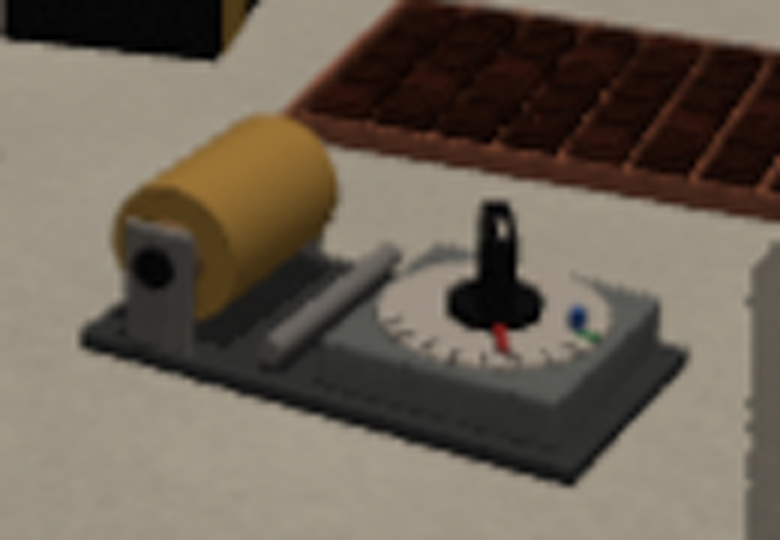

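```bash
cat > m.py <<'E'
from h import *
s=load('top0')
f=lambda u,v,z: ray(s,405+u/6-.4,115+v/6-.4,z)
c=f(259,500,.038);tip=f(165,548,.042);g=f(252,613,.038);b=f(271,593,.046)
w=f(265,502,.084)
print('c',c,'toptick',w)
for p in (tip,g,b): d=p[:2]-c[:2]; print(p,np.hypot(*d),np.degrees(np.arctan2(d[1],d[0])))
w1=f(243,514,.084);w2=f(287,490,.084);d=w1-w2;print('tick ang',np.degrees(np.arctan2(d[1],d[0])))
# housing/base edges direction: base left edge
p=f(108,68,.0);q=f(75,662,.0);d=q-p;print('base',np.degrees(np.arctan2(d[1],d[0])))
p=f(180,68,.085);q=f(420,85,.085);d=q-p;print('reel',np.degrees(np.arctan2(d[1],d[0])))
e=load('side0'); 
print(ray(e,270+495/6-.4,110+205/6-.4,.084)); print(proj(e,[c,[c[0],c[1],.084]]), (270+494/6,110+305/6))
from scipy.spatial.transform import Rotation as R
st=manip.sense();print(R.from_quat(st['tool_rot']).as_matrix(), st['tcp_pos'])
E
python3 m.py
```

```text
c [ 0.48732479 -0.18809007  0.038     ] toptick [ 0.48226492 -0.17786154  0.084     ]
[ 0.46743696 -0.14897301  0.042     ] 0.04388246057351284 116.9496151137668
[ 0.4418562  -0.18455747  0.038     ] 0.04560560954710103 175.55742739270644
[ 0.44942956 -0.19011752  0.046     ] 0.03794942833733795 -176.93750611170165
tick ang 118.69247712582897
base 176.19761847010577
reel -93.60544807027914
[ 0.49653835 -0.19847659  0.084     ]
[[352.94543213 161.61749044]
 [353.89435148 145.91981394]] (352.3333333333333, 160.83333333333334)
[[-2.05999839e-04  2.75228147e-01 -9.61378918e-01]
 [ 1.93229677e-03 -9.61377034e-01 -2.75228022e-01]
 [-9.99998112e-01 -1.91436630e-03 -3.33778945e-04]] [ 0.17195543 -0.60015994  0.19923536]
```

Request:
carry_out --commands '[[[0,-1.1,-1.5,-1.5,0,0,60],[0,-2.2,-3.0,-3.0,0,0,60],[0,-3.3,-4.5,-4.5,0,0,60],[0,-4.4,-6.0,-6.0,0,0,60],[0,-5.5,-7.5,-7.5,0,0,60]]]' --force 30

```text
t: 0.6
tcp_pos: [0.3151, -0.4152, 0.1998]
tool_rot: [0.631, 0.32, -0.631, 0.319]
force: [1.8, 0.0, -0.0]
finger_gap: 0.703
```

```bash
cat > go.py <<'E'
# usage: go.py x y z yawdeg(of tool y): prints shift units + turn to reach with tool pointing down
import sys
from h import *
from scipy.spatial.transform import Rotation as R
x,y,z,a=map(float,sys.argv[1:]); a=np.radians(a)
st=manip.sense(); M=R.from_quat(st['tool_rot'])
Y=np.array([np.cos(a),np.sin(a),0]);X=np.array([0,0,-1.]);T=R.from_matrix(np.array([X,Y,np.cross(X,Y)]).T)
print('t',round(st['t'],2),'tcp',st['tcp_pos'].round(4) if hasattr(st['tcp_pos'],'round') else st['tcp_pos'],'yaw',np.degrees(np.arctan2(*M.as_matrix()[[1,0],1])).round(2),'q',np.round(st['q'],3),'F',np.round(st['force'],1),'T',np.round(st['ft_torque'],2),'gap',round(st['finger_gap'],3))
print('shift',(M.inv().apply(np.array([x,y,z])-st['tcp_pos'])/.025).round(2),'turn',((M.inv()*T).as_rotvec(degrees=True)/5).round(2))
E
python3 go.py .487 -.188 .15 27
```

```text
t 0.6 tcp [ 0.3151 -0.4152  0.1998] yaw -36.25 q [-1.136  0.389  1.691  0.     1.062 -0.504] F [ 1.8  0.  -0. ] T [-0.02 -0.09 -0.02] gap 0.703
shift [  2.     0.17 -11.39] turn [-1.265e+01 -1.000e-02  0.000e+00]
```

Request:
carry_out --commands '[[[0,0,-1.6,-1.6,0,0,60],[0,0,-3.2,-3.2,0,0,60],[0,0,-4.8,-4.8,0,0,60],[0,0,-6.4,-6.4,0,0,60],[0,0,-8.0,-8.0,0,0,60]]]'

```text
t: 1.1
tcp_pos: [0.434, -0.2547, 0.1999]
tool_rot: [0.483, 0.516, -0.483, 0.516]
force: [0.0, -0.5, -0.4]
finger_gap: 0.7
```

```bash
python3 go.py .487 -.188 .15 27
```

```text
t 1.1 tcp [ 0.434  -0.2547  0.1999] yaw 3.79 q [-0.753  0.365  1.733 -0.     1.044 -0.819] F [ 0.  -0.5 -0.4] T [-0.02  0.02 -0.03] gap 0.7
shift [ 2.    2.29 -2.52] turn [-4.64 -0.01  0.  ]
```

Request:
carry_out --commands '[[[0,0.7,-0.8,-1.2,0,0,60],[0.5,1.4,-1.6,-2.4,0,0,60],[1.0,2.29,-2.52,-3.6,0,0,60],[1.6,2.29,-2.52,-4.64,0,0,60],[1.6,2.29,-2.52,-4.64,0,0,60]]]'

```text
t: 1.6
tcp_pos: [0.4856, -0.1881, 0.1581]
tool_rot: [0.371, 0.604, -0.371, 0.6]
force: [-0.4, 0.1, -0.6]
finger_gap: 0.703
```

```bash
python3 go.py .487 -.188 .052 27; python3 - <<'E'
from h import *
s=snap('wrist','w1');t=snap('top','t1')
c=[.487,-.188]
print(proj(s,[c+[.038],c+[.084]]))
E
```

```text
t 1.6 tcp [ 0.4856 -0.1881  0.1581] yaw 26.78 q [-0.584  0.448  1.733 -0.     0.966 -1.052] F [-0.4  0.1 -0.6] T [-0.03 -0.01 -0.04] gap 0.703
shift [4.24 0.06 0.04] turn [-0.04 -0.05  0.03]
[[321.05122924 185.47740362]
 [321.46893171 199.05397818]]
```

View pics/w1.png

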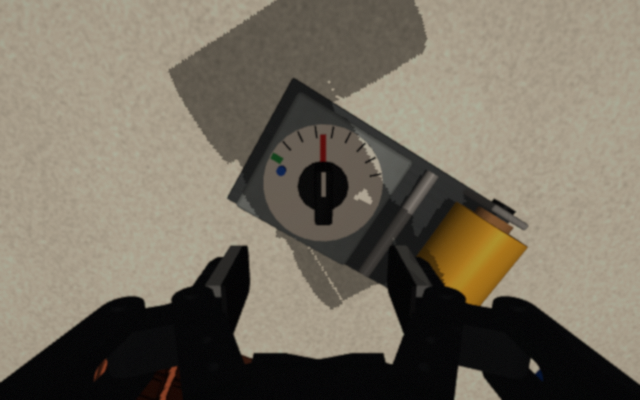

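```bash
python3 - <<'E'
from h import *
s=load('w1');crop('w1',250,110,150,130,5,'w1c');print(s['cx'],s['cy'],s['fx'],ray(s,323,182.5,.038))
st=manip.sense()
from scipy.spatial.transform import Rotation as R
M=R.from_quat(st['tool_rot']).as_matrix();p=np.array(st['tcp_pos'])
for o in(.03,-.03): print(proj(s,[p-.010*M[:,0]+o*M[:,1]]))
E
```

```text
318.10174949376125 200.07338589169547 345.9523409400095 [ 0.48731095 -0.18487622  0.038     ]
[[379.77175332 245.92806063]]
[[260.57167934 245.43246729]]
```

View pics/w1c.png

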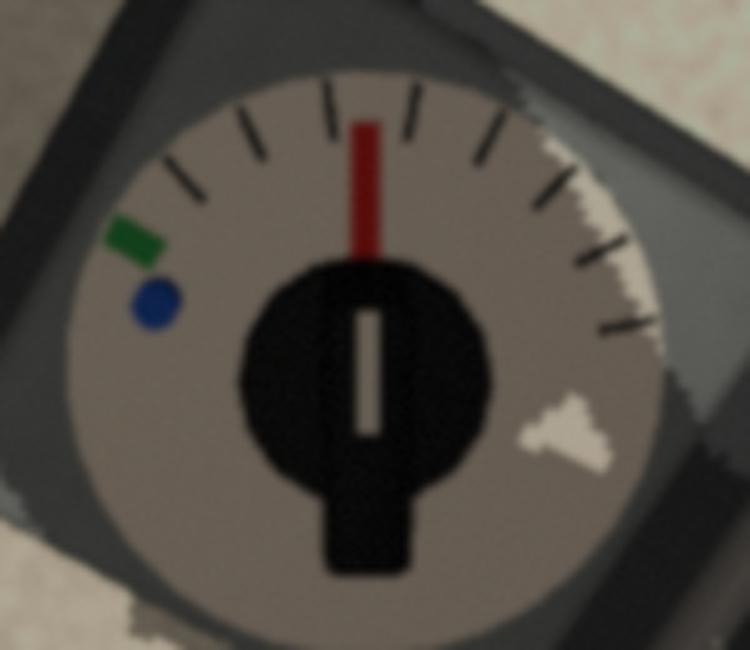

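Request:
carry_out --commands '[[[1,0.09,0,0,-0.05,0.03,60],[2,0.09,0,0,-0.05,0.03,60],[3,0.09,0,0,-0.05,0.03,60],[4.0,0.09,0,0,-0.05,0.03,50],[4.24,0.09,0,0,-0.05,0.03,40]]]' --force 20

```text
t: 2.2
tcp_pos: [0.4875, -0.1892, 0.0527]
tool_rot: [0.372, 0.601, -0.372, 0.602]
force: [-0.3, 0.0, 0.2]
finger_gap: 0.472
```

```bash
python3 go.py .4875 -.1868 .052 27; python3 - <<'E'
from h import *
s=snap('wrist','w2');snap('side','s2');crop('s2',270,60,130,130,5,'s2c')
E
```

```text
t 2.2 tcp [ 0.4875 -0.1892  0.0527] yaw 26.51 q [-0.584  0.621  1.812  0.     0.707 -1.047] F [-0.3  0.   0.2] T [ 0.05 -0.02  0.05] gap 0.472
shift [ 0.03  0.04 -0.08] turn [-0.1   0.02 -0.01]
```

View pics/w2.png

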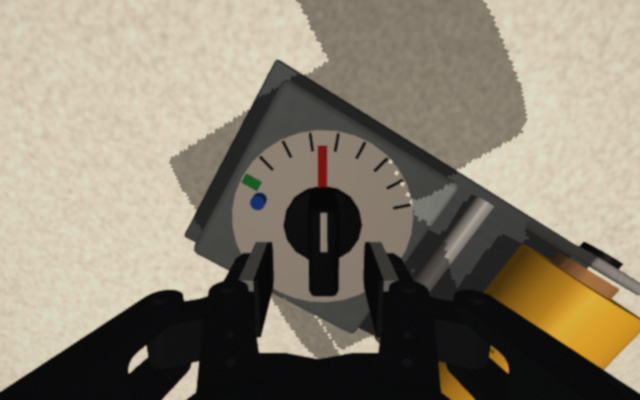

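View pics/s2c.png

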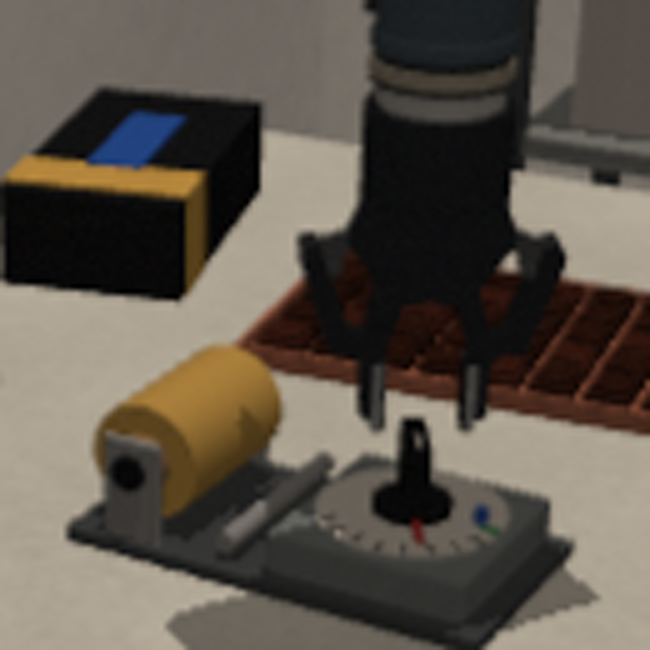

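```bash
python3 - <<'E'
from h import *
from scipy.spatial.transform import Rotation as R
st=manip.sense();p=np.array(st['tcp_pos']);M=R.from_quat(st['tool_rot']).as_matrix();print(p,st['q'],st['t'])
s=load('s2');f=lambda a:((proj(s,a)+.4-[270,60])*5).round()
print(s['rvec'],s['tvec'])
print('tcp',f(p),'tips',f([p-.006*M[:,0]+o*M[:,1] for o in(.02,-.02)]))
print('knob',f([[.4875,-.187,.038],[.4875,-.187,.084]]))
s=load('w2');print('wrist tcp',proj(s,[p]+[p-.006*M[:,0]+o*M[:,1] for o in(.02,-.02)]),'knob',proj(s,[[.4875,-.187,.038],[.4875,-.187,.084]]))
E
```

```text
[ 0.48847806 -0.18949905  0.05399284] [-5.83580340e-01  6.19226685e-01  1.81065059e+00  1.06997668e-04
  7.07629148e-01 -1.04726423e+00] 2.3
[ 0.57767457 -2.5146705   1.40623591] [0.45291478 0.1310533  0.92333769]
tcp [[417. 482.]] tips [[380. 471.]
 [456. 472.]]
knob [[416. 511.]
 [420. 432.]]
wrist tcp [[321.5713479  235.82310346]
 [360.52711337 240.02187189]
 [282.84206982 240.05671199]] knob [[321.6765576  221.29271943]
 [322.92002537 254.77529564]]
```

```bash
python3 - <<'E'
from h import *
from scipy.spatial.transform import Rotation as R
st=manip.sense();p=np.array(st['tcp_pos']);M=R.from_quat(st['tool_rot']).as_matrix()
s=load('w2');Rc=cv2.Rodrigues(np.array(s['rvec'],float))[0];t=np.array(s['tvec'],float).ravel();C=-Rc.T@t
print('cam',C,'in tool',M.T@(C-p),'optical axis in tool',M.T@Rc[2],'imgx in tool',M.T@Rc[0])
d=346*40/94/1000
P=Rc.T@(np.array([(319-s['cx'])/s['fx']*d,(243-s['cy'])/s['fy']*d,d])-t)
print('tip est',P,M.T@(P-p)); e=load('s2'); print(((proj(e,[P,C])+.4-[270,60])*5).round())
t1=snap('top','t2');print(proj(t1,[p,p-.15*M[:,0]]))
crop('w2',220,200,200,150,4,'w2c');crop('t2',370,120,160,120,5,'t2c')
E
```

```text
cam [ 0.45650636 -0.13040745  0.22626482] in tool [-0.1725104  -0.00181019 -0.06654717] optical axis in tool [ 9.65042129e-01 -1.38924477e-04  2.62094773e-01] imgx in tool [1.23174232e-05 9.99999882e-01 4.84701115e-04]
tip est [ 0.48243559 -0.18083619  0.08916489] [-0.0352116  -0.00145684 -0.0103272 ]
[[426. 430.]
 [454. 213.]]
[[450.16519603 196.84060216]
 [469.84803075 190.34260266]]
```

View pics/w2c.png

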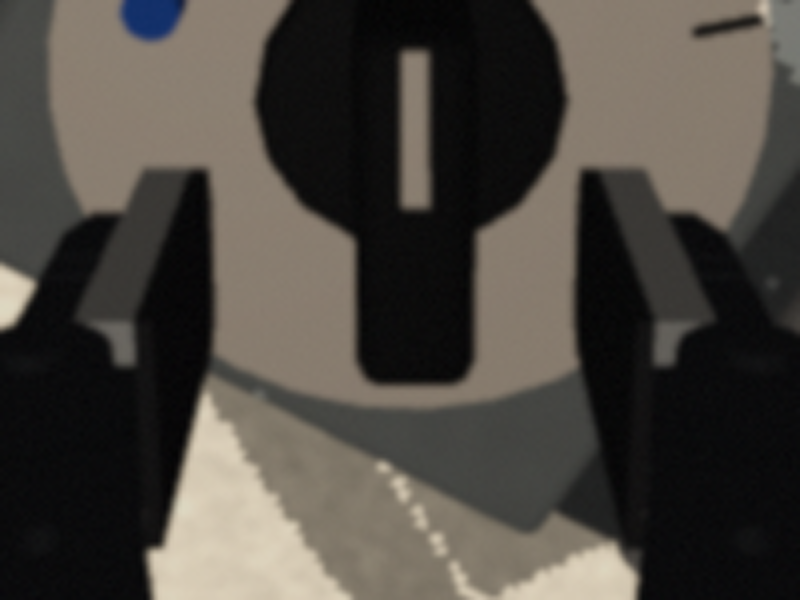

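View pics/t2c.png

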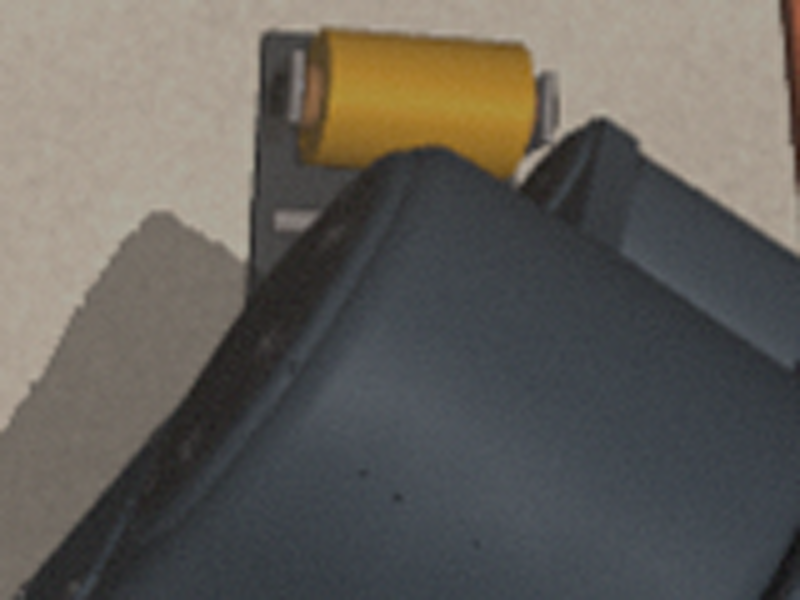

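Request:
carry_out --commands '[[[-1,0,0,0,0,0,40],[-2,0,0,0,0,0,14],[-2,0,0,0,0,0,14],[-2,0,0,0,0,0,14],[-2,0,0,0,0,0,14]]]'

```text
t: 2.85
tcp_pos: [0.4883, -0.1887, 0.1042]
tool_rot: [0.371, 0.6, -0.371, 0.604]
force: [0.3, 0.0, -0.8]
finger_gap: 0.162
```

```bash
python3 go.py .4875 -.1868 .052 27; python3 - <<'E'
from h import *
s=snap('wrist','w3');snap('side','s3');crop('s3',270,60,130,130,5,'s3c');crop('w3',220,150,200,150,4,'w3c')
from scipy.spatial.transform import Rotation as R
st=manip.sense();p=np.array(st['tcp_pos']);M=R.from_quat(st['tool_rot']).as_matrix()
f=lambda n,o,k,a:((proj(load(n),a)+.4-o)*k).round()
P=[p-d*M[:,0] for d in(0,.01,.02,.03,.04,.073)]
print(f('s3',[270,60],5,P));print(f('w3',[220,150],4,P))
E
```

```text
t 2.85 tcp [ 0.4883 -0.1887  0.1042] yaw 26.66 q [-0.582  0.532  1.781  0.     0.824 -1.048] F [ 0.3  0.  -0.8] T [-0.03  0.05 -0.02] gap 0.162
shift [ 2.09 -0.   -0.09] turn [-0.07  0.05 -0.03]
[[423. 397.]
 [424. 379.]
 [425. 361.]
 [426. 343.]
 [427. 325.]
 [431. 263.]]
[[401. 332.]
 [402. 360.]
 [402. 391.]
 [403. 426.]
 [404. 466.]
 [407. 644.]]
```

View pics/w3c.png

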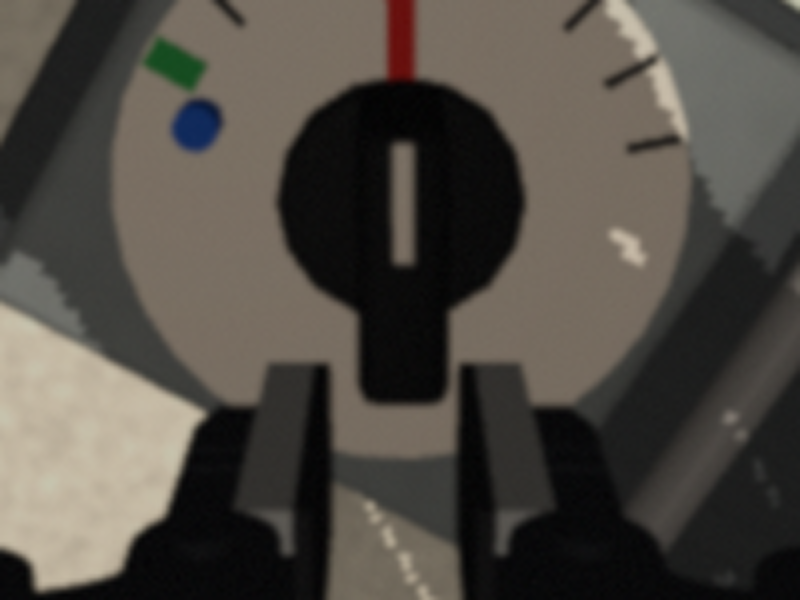

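View pics/s3c.png

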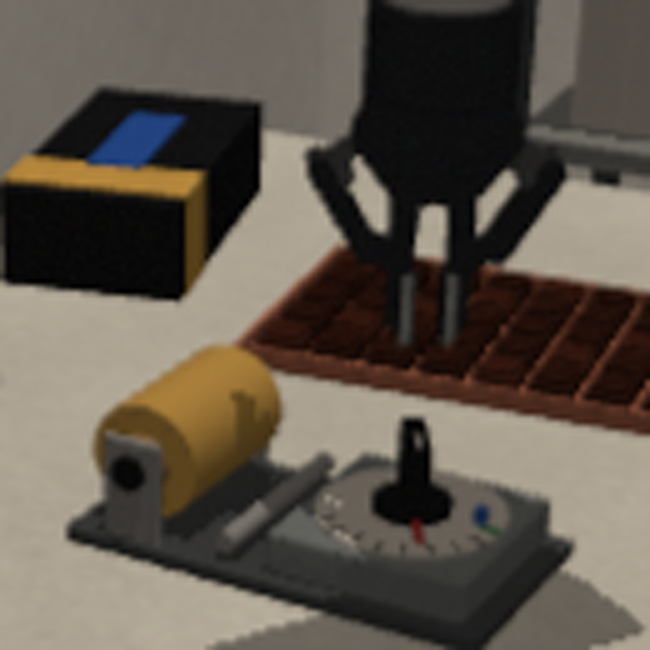

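Request:
carry_out --commands '[[[0,0.04,-0.05,0,0,0,50],[0,0.04,-0.05,0,0,0,50],[1,0.04,-0.05,0,0,0,50],[2,0.04,-0.05,0,0,0,50],[2.5,0.04,-0.05,0,0,0,50]]]'

```text
t: 3.45
tcp_pos: [0.4882, -0.1867, 0.0397]
tool_rot: [0.371, 0.601, -0.371, 0.603]
force: [-1.0, 0.9, 0.1]
finger_gap: 0.579
```

```bash
python3 go.py .4875 -.1868 .026 27; python3 - <<'E'
from h import *
snap('side','s4');crop('s4',270,60,130,130,5,'s4c')
E
```

```text
t 3.45 tcp [ 0.4882 -0.1867  0.0397] yaw 26.67 q [-0.579  0.644  1.819  0.     0.676 -1.045] F [-1.   0.9  0.1] T [ 0.03 -0.03 -0.02] gap 0.579
shift [ 0.55 -0.03 -0.01] turn [-0.07  0.02 -0.01]
```

View pics/s4c.png

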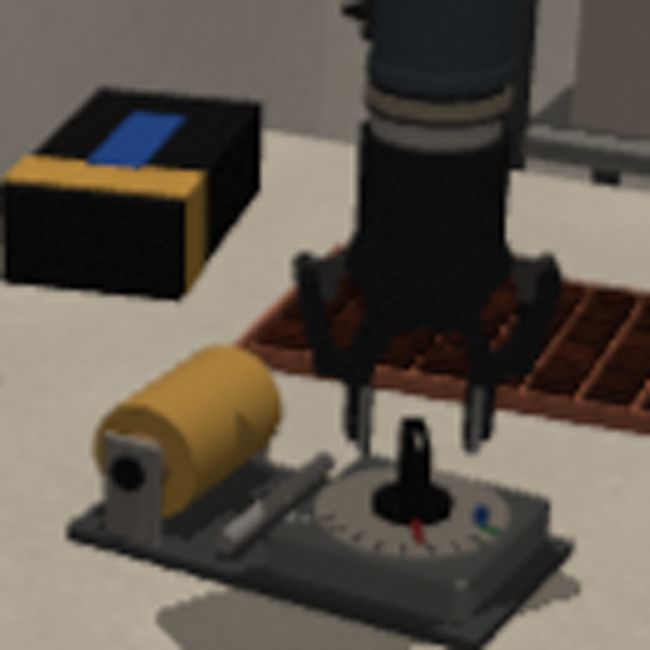

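Request:
carry_out --commands '[[[0.15,0.02,0,0,0,0,45],[0.3,0.02,0,0,0,0,45],[0.45,0.02,0,0,0,0,40],[0.55,0.02,0,0,0,0,40],[0.55,0.02,0,0,0,0,40]]]'

```text
t: 4.0
tcp_pos: [0.4898, -0.1873, 0.028]
tool_rot: [0.371, 0.6, -0.371, 0.604]
force: [-0.6, 0.9, -0.4]
finger_gap: 0.47
```

```bash
python3 go.py .4875 -.1868 .026 27; python3 - <<'E'
from h import *
snap('side','s5');crop('s5',270,60,130,130,5,'s5c');snap('wrist','w5');crop('w5',220,150,200,150,4,'w5c')
E
```

```text
t 4.0 tcp [ 0.4898 -0.1873  0.028 ] yaw 26.67 q [-0.579  0.667  1.823  0.     0.647 -1.044] F [-0.6  0.9 -0.4] T [-0.02 -0.09  0.04] gap 0.47
shift [ 0.08 -0.07 -0.06] turn [-0.07  0.05 -0.03]
```

View pics/s5c.png

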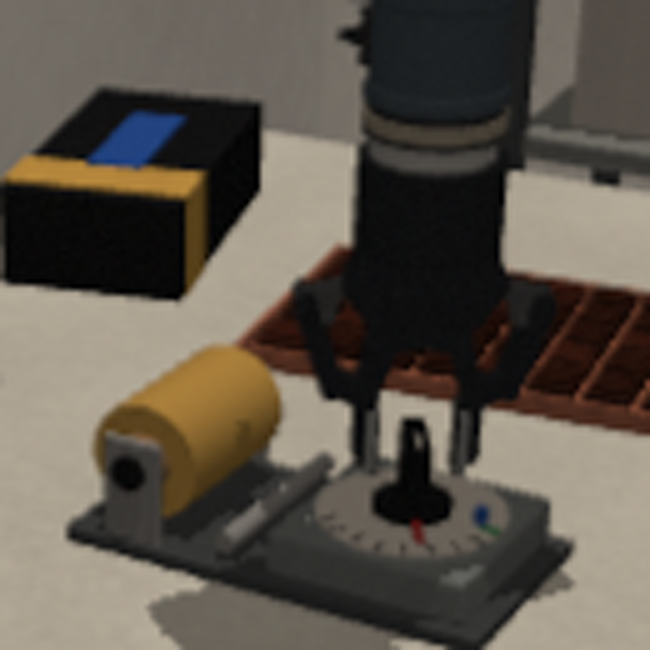

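View pics/w5c.png

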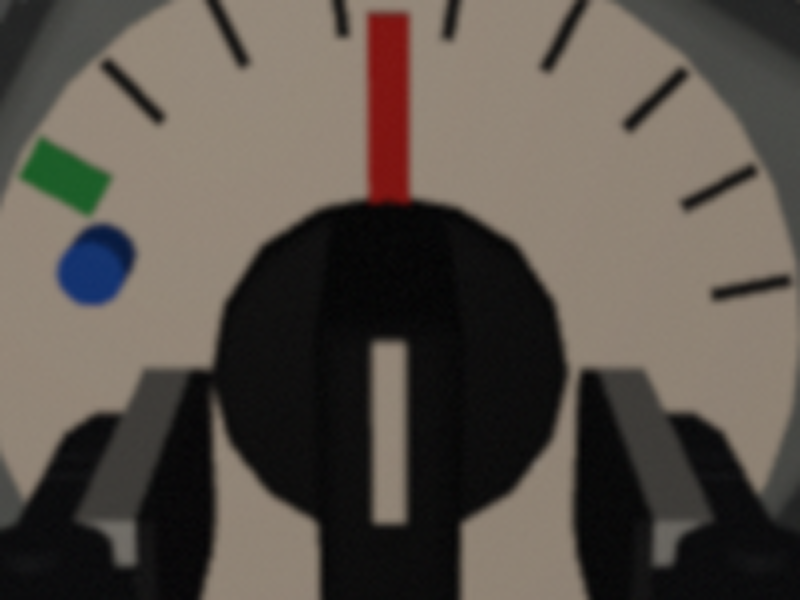

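Request:
carry_out --commands '[[[0.15,-0.02,-0.03,0,0,0,40],[0.3,-0.02,-0.03,0,0,0,30],[0.3,-0.02,-0.03,0,0,0,22],[0.3,-0.02,-0.03,0,0,0,18],[0.3,-0.02,-0.03,0,0,0,18]]]'

```text
t: 4.6
tcp_pos: [0.489, -0.1869, 0.0203]
tool_rot: [0.371, 0.6, -0.371, 0.604]
force: [-0.7, 0.8, 0.2]
finger_gap: 0.213
```

```bash
python3 go.py .4875 -.1868 .020 27; python3 - <<'E'
from h import *
snap('side','s6');crop('s6',270,60,130,130,5,'s6c');snap('wrist','w6');crop('w6',220,150,200,150,4,'w6c')
E
```

```text
t 4.6 tcp [ 0.489  -0.1869  0.0203] yaw 26.68 q [-0.579  0.68   1.827  0.     0.629 -1.044] F [-0.7  0.8  0.2] T [-0.02 -0.01 -0.01] gap 0.213
shift [ 0.01 -0.05 -0.03] turn [-0.07  0.05 -0.03]
```

View pics/s6c.png

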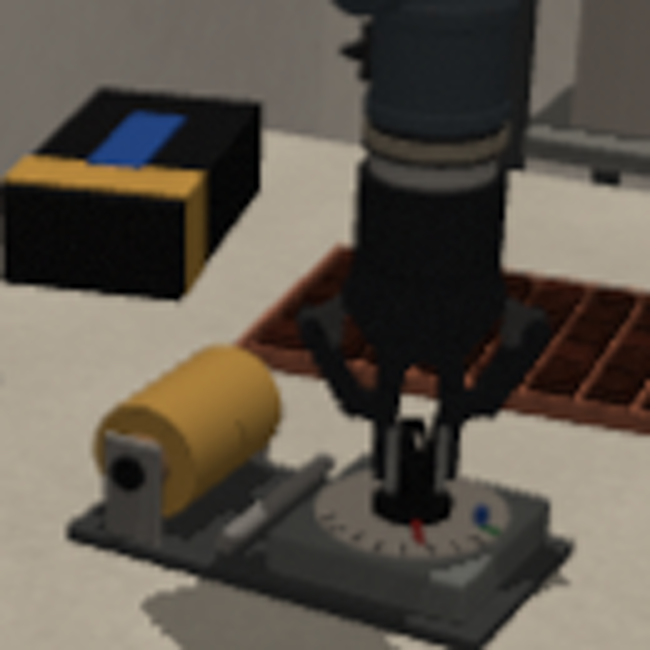

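View pics/w6c.png

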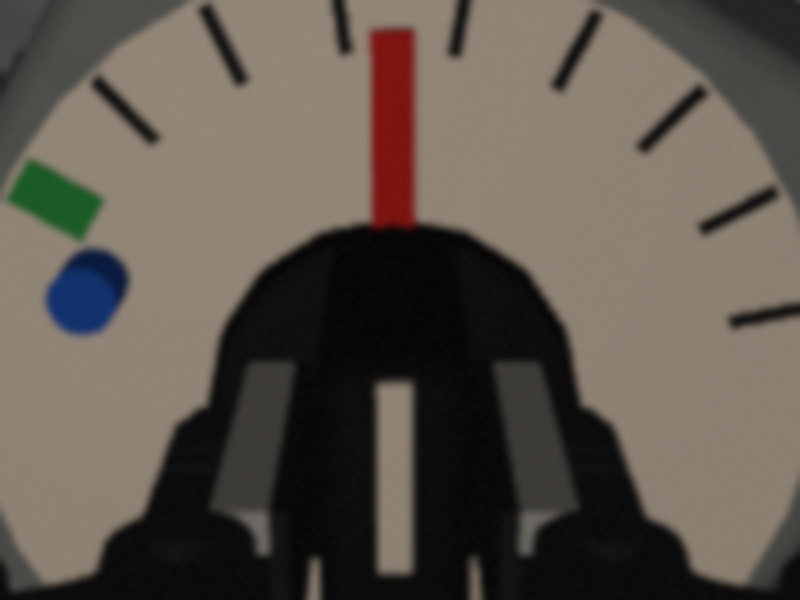

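Request:
carry_out --commands '[[[0,0,0,0,0,0,12],[0,0,0,0,0,0,8],[0,0,0,0,0,0,5],[0,0,0,0,0,0,5],[0,0,0,0,0,0,5]]]' --force 20

```text
t: 5.2
tcp_pos: [0.4891, -0.1869, 0.0205]
tool_rot: [0.371, 0.6, -0.371, 0.604]
force: [0.3, -0.0, 1.6]
finger_gap: 0.163
```

```bash
python3 go.py .4875 -.1868 .020 27
```

```text
t 5.2 tcp [ 0.4891 -0.1869  0.0205] yaw 26.68 q [-0.579  0.68   1.827  0.     0.629 -1.044] F [ 0.3 -0.   1.6] T [0.02 0.07 0.04] gap 0.163
shift [ 0.02 -0.06 -0.03] turn [-0.06  0.05 -0.03]
```

Request:
carry_out --commands '[[[0,0,0,-1.2,0,0,5],[0,0,0,-2.6,0,0,5],[0,0,0,-4.0,0,0,5],[0,0,0,-5.4,0,0,5],[0,0,0,-6.8,0,0,5]]]'

```text
t: 5.7
tcp_pos: [0.4894, -0.1865, 0.0205]
tool_rot: [0.177, 0.682, -0.178, 0.686]
force: [0.7, 3.2, 1.8]
finger_gap: 0.162
```

```bash
python3 go.py .489 -.1869 .020 86.2;python3 - <<'E'
from h import *
snap('wrist','w7')
E
```

```text
t 5.7 tcp [ 0.4894 -0.1865  0.0205] yaw 60.9 q [-0.578  0.68   1.827  0.002  0.629 -1.642] F [0.7 3.2 1.8] T [ 0.37 -0.23 -0.14] gap 0.162
shift [ 0.02 -0.02 -0.01] turn [-5.06  0.07  0.01]
```

View pics/w7.png

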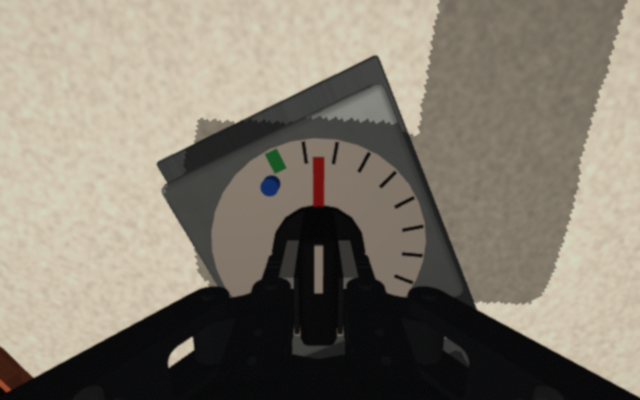

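Request:
carry_out --commands '[[[0,0,0,-1.2,0,0,5],[0,0,0,-2.4,0,0,5],[0,0,0,-3.4,0,0,5],[0,0,0,-4.2,0,0,5],[0,0,0,-4.6,0,0,5]]]'

```text
t: 6.25
tcp_pos: [0.4895, -0.1863, 0.0205]
tool_rot: [0.039, 0.704, -0.04, 0.708]
force: [2.5, 3.4, 1.6]
finger_gap: 0.16
```

```bash
python3 go.py .489 -.1869 .020 86.2
```

```text
t 6.25 tcp [ 0.4895 -0.1863  0.0205] yaw 83.6 q [-5.780e-01  6.800e-01  1.827e+00  2.000e-03  6.290e-01 -2.039e+00] F [2.5 3.4 1.6] T [ 0.61 -0.35 -0.09] gap 0.16
shift [ 0.02 -0.03 -0.02] turn [-0.52  0.06  0.02]
```

Request:
carry_out --commands '[[[0,0,0,-0.2,0,0,5],[0,0,0,-0.4,0,0,5],[0,0,0,-0.6,0,0,5],[0,0,0,-0.8,0,0,5],[0,0,0,-0.8,0,0,5]]]'

```text
t: 6.75
tcp_pos: [0.4894, -0.1862, 0.0205]
tool_rot: [0.016, 0.705, -0.016, 0.709]
force: [2.0, 5.4, 4.1]
finger_gap: 0.162
```

```bash
python3 go.py .489 -.1869 .020 86.2;python3 - <<'E'
from h import *
snap('wrist','w8')
E
```

```text
t 6.75 tcp [ 0.4894 -0.1862  0.0205] yaw 87.41 q [-0.578  0.68   1.827  0.003  0.629 -2.107] F [2.  5.4 4.1] T [ 0.82 -0.49 -0.86] gap 0.162
shift [ 0.02 -0.03 -0.02] turn [0.24 0.06 0.01]
```

View pics/w8.png

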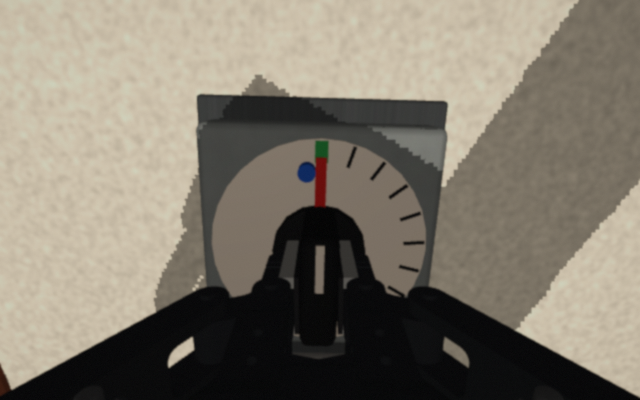

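Request:
carry_out --commands '[[[0,0,0,0,0,0,20],[0,0,0,0,0,0,40],[0,0,0,0,0,0,45],[0,0,0,0,0,0,45],[0,0,0,0,0,0,45]]]'

```text
t: 7.3
tcp_pos: [0.4888, -0.187, 0.0203]
tool_rot: [0.013, 0.706, -0.015, 0.708]
force: [0.1, -0.3, -0.5]
finger_gap: 0.527
```

Request:
carry_out --commands '[[[-0.6,0,0,0,0,0,45],[-1.6,0,0,0,0,0,45],[-2.8,0,0,0,0,0,45],[-4.0,0,0,0,0,0,45],[-4.5,0,0,0,0,0,45]]]'

```text
t: 7.8
tcp_pos: [0.4897, -0.1874, 0.1355]
tool_rot: [0.012, 0.704, -0.016, 0.71]
force: [0.4, 0.6, -0.1]
finger_gap: 0.526
```

```bash
python3 go.py .489 -.1869 .13 87;python3 - <<'E'
from h import *
snap('wrist','w9');crop('w9',220,80,200,150,4,'w9c');snap('side','s9')
E
```

```text
t 7.8 tcp [ 0.4897 -0.1874  0.1355] yaw 87.69 q [-0.579  0.481  1.757 -0.     0.894 -2.109] F [ 0.4  0.6 -0.1] T [-0.04 -0.01 -0.  ] gap 0.526
shift [ 0.22  0.02 -0.03] turn [0.14 0.09 0.06]
```

View pics/w9c.png

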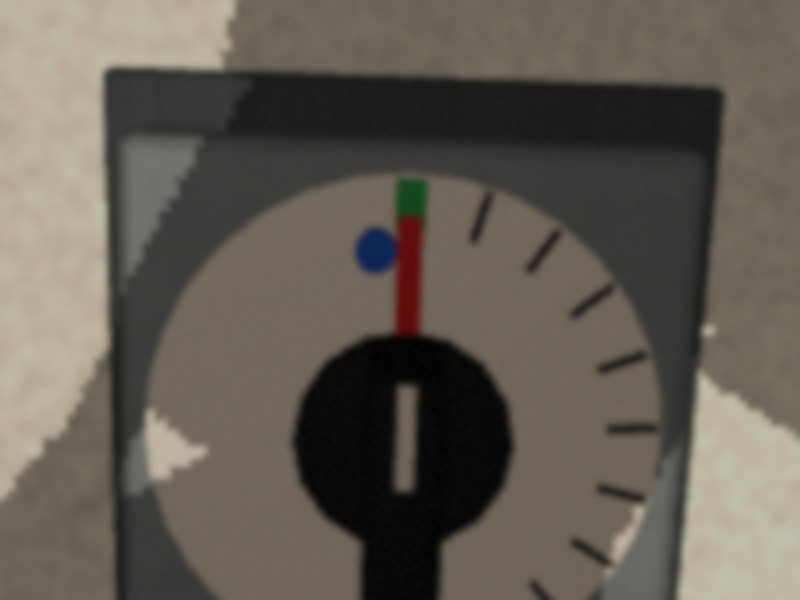

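View pics/s9.png

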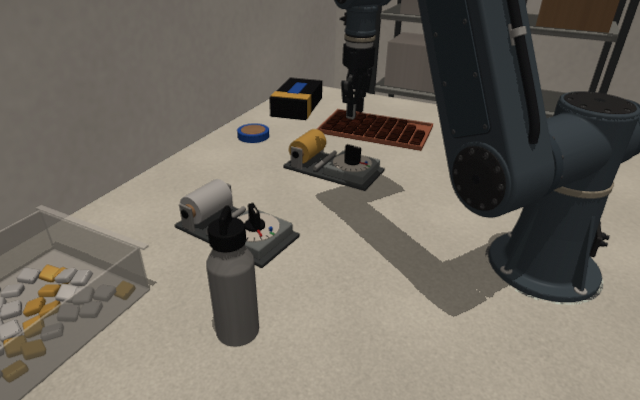

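The wrist crop shows the red pointer (407,275) in line with the green mark (411,198) and against the blue post (376,250). In the side view the bottle at (235,290) and the silver counter at (258,225) look unchanged, and the gripper is clear.

```bash
python3 - <<'E'
from h import *
print(manip.sign_off())
E
```

```text
the job is handed in; nothing more can be done
None
```

The gold-foil counter is back at its zero stop and the job is handed in, at about 8 s of the 29 s allowed. I gripped the knob across its bar with 20 N and turned it about 61° anticlockwise. At the stop the wrist torque about the vertical jumped from 0.09 to 0.86 N m. I then opened the fingers and lifted straight up, clear of the knob.

**Last checks:**
- The wrist picture shows the pointer in line with the green mark and touching the blue post.
- The wrist force was close to zero after release, and the highest reading I saw was about 7 N.
- The bottle and the silver counter look unchanged in the side picture. The arm never went near them. I did not measure them again.

**One thing disagreed:** the side and wrist pictures showed the fingertips about 30 mm higher than the reported tool position implied. I went by the pictures and lowered the tool to a reported height of 0.020 m instead of the nominal 0.052 m, checking the force and pictures on the way down. The fingers stopped at 13.9 mm, which matches the 14 mm bar.

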